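Line up the cooler's quarter-turn fastener and hold its cover shut

ROBOT

A 6-joint arm with a two-finger parallel gripper is mounted at the origin on a cart in front of the work surface, level with it; the furniture and walls round the work are solid. World frame = base frame: x ahead of the robot, y to its left, z up, the work surface at z = 0. Lengths are in mm, angles in degrees, forces in N, time in s.
With the tool pointing down it reaches from about 300 to 850 mm from the base axis. Payload 4.2 kg.
Tool frame: the origin (TCP) lies between the finger pads; the fingertips stand 22 mm ahead of it and the grasp point (between the pads) lies 3 mm ahead of it (env.finger_overhang is the distance from the TCP to the fingertips, in mm); z points along the fingers, y is the line along which they close (so a half turn about z gives the same grasp; the last joint's range is limited). The gripper opens to 91 mm and grips with 3 to 60 N. Pads are 32 mm wide; open, the fingers measure 118 mm over their backs; the gripper's body (76 mm by 178 mm) begins 60 mm behind the grasp point.
Start: joints at [70.302, 18.312, 89.639, -0, 72.044, -1.146], TCP at [182.95, 545.133, 235.976] pointing down, gripper open.
Joint ranges: [-177.97, 177.97], [-48.28, 115.42], [12.27, 149.76], [-77.06, 257.06], [2.81, 150.46], [-146.56, 146.56]. Speed limits (degrees/s): [147.25, 147.25, 180, 180, 180, 180].

INTERFACE

Orientations are given as [roll, pitch, yaw] about the fixed x, y, z axes, in that order (R = Rz(yaw) Ry(pitch) Rx(roll)).
In Python, from workcell import state, cams, ticket, look_for, outline_of, env gives the robot as it stands.
- The arm moves only by the tool servo_tool, never from a script. Its argument "steps" is a list of rows, each a list of 3 entries, a list of its own where there are three numbers: the closure in counts, from 0 (fully open) to 255 (shut), then the shift along the tool's x, y, z in mm, then the turn, a rotation vector about the tool's x, y, z in rad. A call has exactly 10 rows; each row shifts and turns the commanded pose from where the row before left it, along the tool's axes as they then stand; what a row does not reach is not made up. A row lasts 1/10 s, in which the tool goes at most 50 mm and 8.59 degrees, less where a joint would pass 70% of its speed; a pose out of reach is approached as far as the arm can. A call with a gripper value outside its range is refused whole. The fingers move at their own pace and stop on an object; "squeeze" is the grip in N (left out, the last holds). Time passes only in rows, so rows that do not move let the fingers close, or fill a call up. It gives the time, the measured TCP pose, the force, the opening and the grip force at its end, in the units of the state.
- state(): the state, without advancing time (a new reading comes with each control period).
- cams.grab_frame(name): name is "scene" or "top" or "wrist"; returns a dict with "color" (420x560x3 uint8, red, green, blue), "z_map" (420x560 float32, mm along the optical axis (not along the pixel's ray), 0 where there is no reading), "fovy" (degrees; the focal length in pixels is half the picture's height over the tangent of half this angle, whatever the lens; pixels are square), "cx", "cy" (the principal point, pixels), "k1" (the pictures are not rectified: a ray, as slopes to the right and down, at radius r is drawn at 1 + k1 r^2 times it, then the intrinsics apply), "eye" and "rotation" of the camera in the world; the wrist camera has in their place "tool_from_camera" (4x4, takes a point from camera to tool coordinates, whose origin is the TCP and whose axes are the flange's). Camera axes: x right, y up, looking along -z (the intrinsics and any distortion apply to the point x, -y, -z); pixel columns grow to the right and rows downward; lengths in mm; the calibration is good to about 2 mm. A picture is of the moment at which its call begins: read the wrist's pose just before it.
- ticket.job_done(): hands the job in; it is judged then, once.
Trained networks look in a picture, given as the dict that the camera call returned (one of the last four; its "shot" number tells which), for a name from the list of things; names that differ only in an ending like _2 or _b are one class to them, and where a whole thing is asked for, a point or a joint stands for the part that bears it (a point fixed in the world has none). Each returns a list of dicts, best first, with "confidence" (0 to 1); they miss things now and then, are a little off and sometimes report something else, mostly with a low value. They report only what shows in the picture. A call takes as long as a camera call.
- look_for(picture, thing): "at" ([column, row] in pixels, amid what is visible of it).
- outline_of(picture, thing): "pixels" (420x560 bool, what is visible of it) and "at" ([column, row] in pixels, amid what is visible of it).
The state is a dict: "time_s": time; "qpos": joint angles; "qvel": joint speeds; "effort": joint torques, N m; "ee_pos": TCP position; "ee_rot": TCP orientation; "force": force on the tool from outside, world axes, zero at the start; "torque": the same for the moment, N m; "gripper_width": finger opening in mm; "gripper_force": force on a finger pad.
Only numpy, scipy, OpenCV 4.12 (cv2) and the standard library are available. Lean on these libraries where they do the work, as an engineer would, in place of code of your own. Each camera call takes 0.05 s, during which the arm holds its last target. There are 200 camera calls.

TASK

The hinged cover on top of the low drinks cooler stands ajar because its quarter-turn fastener is turned across its slot. Turn the fastener's black wing until it lines up with the two red marks on the cover, then push the cover down against its springs until it is fully flush on the frame, and finish while still holding it pressed there, without letting go. Leave the espresso cup, the shot glass and the steel jigger where they are.

Things in the scene. Friction and masses are not known exactly. Their poses are not given: they have to be found in the camera images.
- cooler: low grey box fixed to the worktop, 200 (its x) x 180 (its y) x 75 mm high, with a dark steel top deck; origin at the centre of its underside, z up, x toward the cover's hinge (away from the robot at yaw 0)
- cover (a joint): opening angle of the white cover on top, rad; 0 = flush, 0.12 = as far up as its springs lift it. It is a plate 148 x 140 x 6 mm, hinged along the cooler's y at x = +65 mm, z = 79 mm in the cooler's frame. About 8 N pushed down at the fastener brings it flush; let go, it springs up. With the fastener across the slot its tongue lands on the deck and the cover stops 7 mm short there
- fastener (a joint): angle of the quarter-turn fastener, rad, counter-clockwise from above; 0 = wing along the cooler's x, in line with the red marks on the cover and with the slot below. It turns from -1.6 to 1.6, stays where it is left (0.04 N m friction), and its tongue enters the slot only within about 0.15 of 0. It starts at 0.7 to 1.45
- wing_grip (a point): middle of the fastener's black wing grip (38 long x 11 wide x 24 mm high, a red line along its top), on the turning axis, 12 mm below the wing's top and 15 mm above the cover's top face; it tips with the cover; x along the wing's length, z along the turning axis. It lies 125 mm from the cover's hinge axis, on the robot's side
- cover_middle (a point): middle of the cover's top face; x square to the hinge toward the far side, z up out of the cover; 84 mm above the worktop when the cover is flush
- espresso_cup: white espresso cup, 58 x 87 x 56 mm, standing beside the cooler on its right, bystander; origin at the centre of its underside
- shot_glass: clear shot glass, 48 mm across and 61 mm high, standing beside the cooler on its left, bystander; origin at the centre of its underside
- jigger: steel double jigger, 47 mm across and 94 mm high, standing farther to the left, bystander; origin at the centre of its underside

How it is judged (in metres and radians):
On the way:
1. the fastener is in line with its slot (value of joint fastener between -0.17 and 0.17 rad), for 0.1 s.
At the end, for the whole second after the job is handed in: The fastener is within 0.2 rad of the slot's line, the cover is flush (within 0.015 rad, 2 mm at its near edge), and the robot is still pressing on the cover or its fastener with more than 2 N (value of joint cover below 0.015 rad and value of joint fastener between -0.2 and 0.2 rad and contact force between any of the fingers, the arm and cover above 2 N); the arm keeps its last pose, push and grip.
It fails at once if the espresso cup is moved more than 3 cm or tipped (distance of espresso_cup from where it was at the start of the episode above 0.03 m or angle between espresso_cup's own z axis and vertical above 0.5 rad).
It fails at once if the shot glass is moved more than 3 cm or tipped (distance of shot_glass from where it was at the start of the episode above 0.03 m or angle between shot_glass's own z axis and vertical above 0.5 rad).
It fails at once if the jigger is moved more than 3 cm or tipped (distance of jigger from where it was at the start of the episode above 0.03 m or angle between jigger's own z axis and vertical above 0.5 rad).
It also fails if it takes over 38 s, if anything falls off the work surface, if the arm or the gripper's body presses on something with over 40 N, if the wrist force passes 120 N, or if a joint passes its speed limit or range.

## Working session

There is one attempt and no reset: what is moved stays moved. The work goes in short steps, Python scripts to look and compute and a tool call to move; the robot and the scene stay as the last step left them, time stands still between calls to the robot, and variables do not carry over. Pictures are saved under pics/ and viewed, at most 10 in all, crops included, and the job is handed in when it is done.

Besides the shell and the picture viewer there is one more tool, called after "Emit:" as name([rows], argument=value, ...), one row to a line, values as JSON. servo_tool: Moves the arm, as the interface text tells. Its arguments: {"type":"object","properties":{"steps":{"type":"array","items":{"type":"array"}},"squeeze":{"type":"number"}},"required":["steps"]}

```bash
mkdir -p pics; cat > h.py <<'E'
import numpy as np, cv2
from scipy.spatial.transform import Rotation as R
from workcell import state, cams, ticket, look_for, outline_of, env
def tool():
    s=state(); T=np.eye(4); T[:3,:3]=R.from_euler('xyz',s['ee_rot'],degrees=True).as_matrix(); T[:3,3]=s['ee_pos']; return s,T
def grab(n):
    s,T=tool(); f=cams.grab_frame(n)
    if n=='wrist': f['M']=T@np.array(f['tool_from_camera'])
    else:
        M=np.eye(4); M[:3,:3]=np.array(f['rotation']).reshape(3,3); M[:3,3]=f['eye']; f['M']=M
    return f
def pts(f,px,z=None):
    px=np.atleast_2d(np.array(px,float)); h=f['color'].shape[0]; F=h/2/np.tan(np.radians(f['fovy'])/2)
    K=np.array([[F,0,f['cx']],[0,F,f['cy']],[0,0,1]])
    u=cv2.undistortPoints(px.reshape(-1,1,2),K,np.array([f['k1'],0,0,0,0.])).reshape(-1,2)
    d=np.c_[u[:,0],-u[:,1],-np.ones(len(u))]
    if z is None:
        zz=f['z_map'][px[:,1].astype(int),px[:,0].astype(int)]
        return (d*zz[:,None])@f['M'][:3,:3].T+f['M'][:3,3], zz
    w=d@f['M'][:3,:3].T; o=f['M'][:3,3]
    return o+w*((z-o[2])/w[:,2])[:,None]
def save(f,n): cv2.imwrite(f'pics/{n}.png',cv2.cvtColor(f['color'],cv2.COLOR_RGB2BGR))
E
python3 - <<'E'
from h import *
s,T=tool(); print(s)
F=[]
for n in ('top','scene'):
    f=grab(n); save(f,n+'1'); F.append(f)
    for t in ('wing_grip','cover_middle','cooler','espresso_cup','shot_glass','jigger'):
        r=outline_of(f,t)
        if r:
            m=r[0]['pixels']; ys,xs=np.nonzero(m); P,zz=pts(f,np.c_[xs,ys]); P=P[zz>0]
            print(n,t,round(r[0]['confidence'],2),r[0]['at'],len(P),np.median(P,0).round(1) if len(P) else '',P.min(0).round() if len(P) else '',P.max(0).round() if len(P) else '')
        else: print(n,t,'none')
cv2.imwrite('pics/both.png',cv2.cvtColor(np.vstack([f['color'] for f in F])[:, :],cv2.COLOR_RGB2BGR)[:840:1])
b=cv2.imread('pics/both.png'); cv2.imwrite('pics/both.png',cv2.resize(np.hstack([b[:420],b[420:]]),(800,300)))
E
```

```text
{'time_s': 0.0, 'qpos': array([ 7.03010376e+01,  1.83499101e+01,  8.97054608e+01,  3.14885237e-05,
        7.20430090e+01, -1.14466099e+00]), 'qvel': array([ 0.00132732, -0.01662873,  0.10421486, -0.04802111, -0.0167543 ,
        0.18165951]), 'effort': array([ 3.26550500e-03, -4.12470889e+01, -2.31980485e+01,  7.31965899e-02,
        4.55380068e-02, -1.42082604e-04]), 'ee_pos': array([182.79968728, 544.68606024, 235.14399856]), 'ee_rot': array([-1.79901640e+02, -1.99524376e-03,  1.61445687e+02]), 'force': array([-0.11271117, -0.21802635,  0.21618095]), 'torque': array([-0.00470377,  0.04605708,  0.04904129]), 'gripper_force': 0.0, 'gripper_width': 91.05692427141427}Traceback (most recent call last):
  File "<stdin>", line 5, in <module>
  File "h.py", line 10, in grab
    M=np.eye(4); M[:3,:3]=np.array(f['rotation']).reshape(3,3); M[:3,3]=f['eye']; f['M']=M
                          ~~~~~~~~~~~~~~~~~~~~~~~~~~~~~~~^^^^^
ValueError: cannot reshape array of size 3 into shape (3,3)
```

The camera's rotation is roll, pitch and yaw, so I'm converting it.

```bash
sed -i "s/np.array(f\['rotation'\]).reshape(3,3)/R.from_euler('xyz',f['rotation'],degrees=True).as_matrix()/" h.py
python3 - <<'E'
from h import *
for n in ('top','scene'):
    f=grab(n); save(f,n+'1'); print(n,f['eye'],f['rotation'],f['fovy'],f['k1'])
    for t in ('wing_grip','cover_middle','cooler','espresso_cup','shot_glass','jigger'):
        r=outline_of(f,t)
        if r:
            m=r[0]['pixels']; ys,xs=np.nonzero(m); P,zz=pts(f,np.c_[xs,ys]); P=P[zz>0]
            print(n,t,round(r[0]['confidence'],2),r[0]['at'],len(P),np.median(P,0).round(1) if len(P) else '',P.min(0).round() if len(P) else '',P.max(0).round() if len(P) else '')
        else: print(n,t,'none')
E
```

```text
top [ 369.30119996   57.94622881 1164.04195622] [ 10.64853574   0.71801279 -90.24360423] 49.91989288850913 0.013843950406170933
top wing_grip 0.61 [320.4, 251.9] 181 [490.6 -11.1 111.2] [474. -29.  98.] [508.   6. 132.]
top cover_middle 0.67 [318.4, 236.0] 3521 [534.3  -6.7  94.9] [458. -88.  70.] [618.  69. 132.]
top cooler 0.98 [316.8, 227.7] 6085 [546.   -5.2  88.5] [ 443. -111.   -4.] [682.  94. 132.]
top espresso_cup 0.89 [377.8, 203.9] 478 [ 627.  -167.9   31.4] [ 595. -211.    3.] [ 653. -131.   62.]
top shot_glass 0.64 [250.2, 247.7] 254 [518.9 153.9  24.3] [493. 128.   9.] [536. 172.  64.]
top jigger 0.94 [210.5, 247.3] 411 [509.7 251.   61.5] [486. 229.  -3.] [546. 280.  99.]
scene [ -81.25694739 -233.86880093  829.35040756] [ 43.24710426   0.93322003 -65.81449617] 50.225922716991555 0.0037732193005972346
scene wing_grip 0.71 [375.8, 231.9] 714 [ 625.2 -165.6   41.4] [ 593. -216.   -0.] [ 697. -124.   59.]
scene cover_middle 0.61 [298.3, 221.9] 2951 [529.5 -13.5  95.1] [455. -84.  73.] [625.  66. 129.]
scene cooler 0.83 [297.7, 231.1] 6897 [498.9 -18.8  77. ] [ 442. -107.   -3.] [727.  92. 129.]
scene espresso_cup 0.75 [374.8, 234.0] 733 [ 622.3 -166.9   38.8] [ 593. -218.   -1.] [ 659. -134.   59.]
scene shot_glass 0.72 [230.0, 223.1] 507 [512.1 148.6  40. ] [489. 126.  -3.] [557. 205.  63.]
scene jigger 0.66 [191.1, 207.7] 654 [505.5 246.8  63.7] [485. 225.  -3.] [602. 339.  98.]
```

View pics/top1.png

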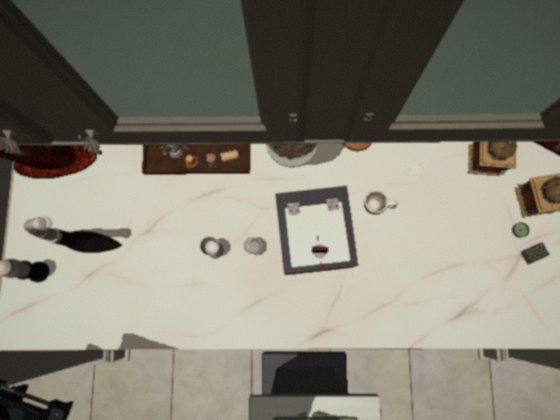

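View pics/scene1.png

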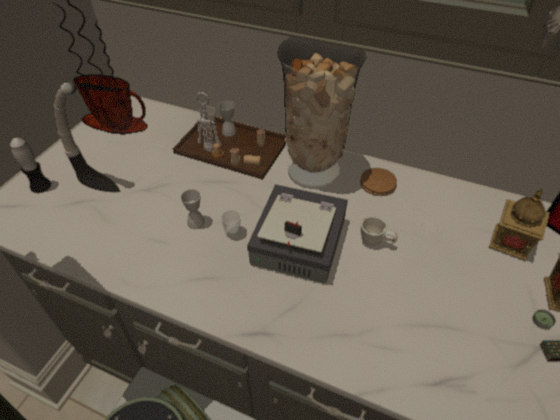

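The top view shows the cooler at about (317,229), with the hinge on the far side. The black wing is at (320,250), lying roughly across the red marks at (318,238) and (321,263). The scene camera's "wing_grip" detection is wrong, since it landed on the cup. Next I'll measure the cooler's yaw and the wing more precisely from the top view.

```bash
python3 - <<'E'
from h import *
f=grab('top'); s,T=tool()
m=outline_of(f,'cooler')[0]['pixels'].astype(np.uint8)
ys,xs=np.nonzero(m); P,zz=pts(f,np.c_[xs,ys]); k=(zz>0)&(P[:,2]>66)&(P[:,2]<140)
print('cooler',cv2.minAreaRect(P[k][:,:2].astype(np.float32)))
g=cv2.cvtColor(f['color'],cv2.COLOR_RGB2GRAY)
k2=k&(g[ys,xs]>110)
print('white',cv2.minAreaRect(P[k2][:,:2].astype(np.float32)))
hi=k&(P[:,2]>112); print('wing',hi.sum(),P[hi].mean(0),cv2.minAreaRect(P[hi][:,:2].astype(np.float32)))
q=f['color'].astype(int); red=k&(q[ys,xs,0]>q[ys,xs,1]+40)&(q[ys,xs,0]>q[ys,xs,2]+40)
for a,b,c in zip(xs[red],ys[red],P[red]): print(a,b,c.round())
c=f['color'][175:285,265:370]; cv2.imwrite('pics/c1.png',cv2.cvtColor(cv2.resize(c,None,fx=5,fy=5,interpolation=cv2.INTER_CUBIC),cv2.COLOR_RGB2BGR))
E
```

```text
cooler ((552.208251953125, -5.588127136230469), (201.15321350097656, 180.1875762939453), 5.9502058029174805)
white ((556.0458984375, -5.116127014160156), (193.15948486328125, 180.28492736816406), 5.842012405395508)
wing 92 [494.73834975 -10.67905399 124.16817214] ((495.85723876953125, -10.984573364257812), (34.9129638671875, 13.171578407287598), 88.81147003173828)
317 236 [530.  -7.  96.]
317 237 [527.  -7.  96.]
317 238 [525.  -7.  96.]
318 238 [524. -10. 100.]
317 239 [522.  -7.  98.]
316 247 [499.  -3. 128.]
317 247 [500.  -5. 125.]
318 247 [500.  -8. 124.]
314 248 [497.   2. 127.]
315 248 [497.  -1. 125.]
316 248 [497.  -3. 126.]
317 248 [497.  -5. 126.]
318 248 [497.  -7. 125.]
319 248 [497. -10. 128.]
320 248 [497. -12. 125.]
321 248 [497. -14. 127.]
322 248 [497. -17. 124.]
323 248 [497. -19. 126.]
324 248 [497. -21. 126.]
325 248 [497. -23. 128.]
314 249 [495.   2. 126.]
315 249 [495.  -1. 124.]
316 249 [495.  -3. 125.]
318 249 [495.  -8. 123.]
319 249 [494.  -9. 130.]
320 249 [495. -12. 129.]
321 249 [495. -14. 129.]
322 249 [495. -17. 127.]
323 249 [494. -19. 129.]
324 249 [495. -21. 126.]
325 249 [495. -24. 124.]
320 263 [465. -13. 103.]
321 263 [464. -15. 106.]
320 264 [465. -15.  75.]
321 264 [462. -15. 106.]
322 264 [465. -20.  74.]
320 265 [462. -15.  75.]
321 265 [460. -15. 106.]
322 265 [460. -17. 105.]
320 266 [460. -15.  74.]
321 266 [458. -15. 102.]
322 266 [457. -17. 104.]
321 267 [455. -15. 105.]
322 267 [457. -19.  80.]
```

View pics/c1.png

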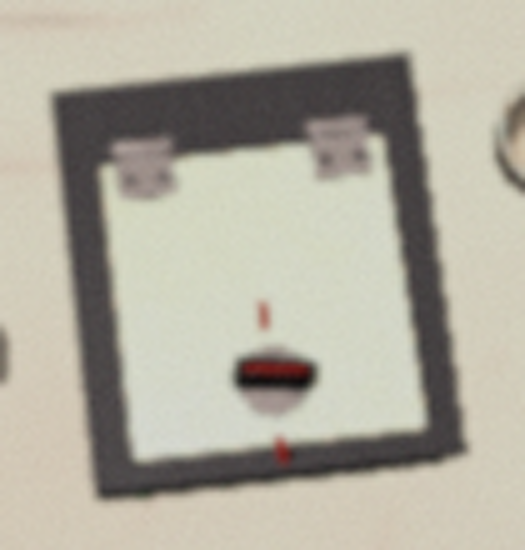

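The measurements agree. The cooler centre is at (552,-5.6) with yaw 5.95°. The predicted wing grip is at (495.8,-11.5,113.8), which matches the measured wing top at (496,-11,~126). The wing lies at about 88.8° in the world, so the fastener is at about 1.45 rad. Next I'll plan the pre-grasp with the tool along the tipped turning axis.

```bash
cat >> h.py <<'E'
yaw=np.radians(5.95); C=np.array([552.2,-5.6,0]); cx=np.array([np.cos(yaw),np.sin(yaw),0])
def target(a,fa,back):
    "TCP pose: cover angle a, fastener angle fa (rad), TCP back mm above wing_grip along its axis"
    n=cx*np.sin(a)+np.array([0,0,np.cos(a)]); u=-cx*np.cos(a)+np.array([0,0,np.sin(a)])
    p=C+65*cx+[0,0,79]+125*u+20*n+back*n
    x=-u; y=np.cross(n,x); w=np.cos(fa)*x+np.sin(fa)*y
    return p,np.c_[w,np.cross(-n,w),-n]
def plan(p1,R1,N):
    s,T=tool(); p0=T[:3,3]; R0=T[:3,:3]; d=R.from_matrix(R0.T@R1).as_rotvec()/N
    for i in range(N):
        Ri=R0@R.from_rotvec(d*i).as_matrix(); print((Ri.T@(p1-p0)/N).round(1).tolist(),d.round(4).tolist())
def err(p1,R1):
    s,T=tool(); print('t',s['time_s'],'p',s['ee_pos'].round(1),'rot',s['ee_rot'].round(1),'dp tool',(T[:3,:3].T@(p1-T[:3,3])).round(1),'drot',R.from_matrix(T[:3,:3].T@R1).as_rotvec().round(3),'F',s['force'].round(1),s['torque'].round(2),'w',s['gripper_width'],s['gripper_force'])
E
python3 -c "
from h import *
p,r=target(.12,1.445,70);print(p);plan(p,r,20)"
```

```text
[504.13336943 -10.6096009  183.31680314]
[-24.1, -21.2, 2.6] [0.0056, 0.0031, 0.0634]
[-25.4, -19.7, 2.7] [0.0056, 0.0031, 0.0634]
[-26.6, -18.0, 2.7] [0.0056, 0.0031, 0.0634]
[-27.7, -16.3, 2.7] [0.0056, 0.0031, 0.0634]
[-28.6, -14.5, 2.7] [0.0056, 0.0031, 0.0634]
[-29.5, -12.6, 2.7] [0.0056, 0.0031, 0.0634]
[-30.3, -10.7, 2.7] [0.0056, 0.0031, 0.0634]
[-30.9, -8.7, 2.6] [0.0056, 0.0031, 0.0634]
[-31.4, -6.7, 2.6] [0.0056, 0.0031, 0.0634]
[-31.8, -4.7, 2.5] [0.0056, 0.0031, 0.0634]
[-32.0, -2.7, 2.4] [0.0056, 0.0031, 0.0634]
[-32.1, -0.7, 2.3] [0.0056, 0.0031, 0.0634]
[-32.1, 1.4, 2.2] [0.0056, 0.0031, 0.0634]
[-31.9, 3.4, 2.1] [0.0056, 0.0031, 0.0634]
[-31.7, 5.5, 2.0] [0.0056, 0.0031, 0.0634]
[-31.3, 7.5, 1.9] [0.0056, 0.0031, 0.0634]
[-30.7, 9.4, 1.7] [0.0056, 0.0031, 0.0634]
[-30.1, 11.4, 1.6] [0.0056, 0.0031, 0.0634]
[-29.3, 13.3, 1.4] [0.0056, 0.0031, 0.0634]
[-28.4, 15.1, 1.2] [0.0056, 0.0031, 0.0634]
```

Emit:
servo_tool([
  [0,[-24,-21,2.6],[0.0056,0.003,0.063]],
  [0,[-25.4,-19.7,2.7],[0.0056,0.003,0.063]],
  [0,[-26.6,-18,2.7],[0.0056,0.003,0.063]],
  [0,[-27.7,-16.3,2.7],[0.0056,0.003,0.063]],
  [0,[-28.6,-14.5,2.7],[0.0056,0.003,0.063]],
  [0,[-29.5,-12.6,2.7],[0.0056,0.003,0.063]],
  [0,[-30.3,-10.7,2.7],[0.0056,0.003,0.063]],
  [0,[-30.9,-8.7,2.6],[0.0056,0.003,0.063]],
  [0,[-31.4,-6.7,2.6],[0.0056,0.003,0.063]],
  [0,[-31.8,-4.7,2.5],[0.0056,0.003,0.063]],
])

```text
time_s: 1.85
ee_pos: [344.7, 266.5, 209.8]
ee_rot: [-176.5, -0.6, 125.2]
force: [0.2, 0.3, 0.2]
gripper_width: 91.1
gripper_force: 0.0
```

Emit:
servo_tool([
  [0,[-32,-2.7,2.4],[0.0056,0.003,0.063]],
  [0,[-32,-0.7,2.3],[0.0056,0.003,0.063]],
  [0,[-32,1.4,2.2],[0.0056,0.003,0.063]],
  [0,[-32,3.4,2],[0.0056,0.003,0.063]],
  [0,[-31.7,5.5,2],[0.0056,0.003,0.063]],
  [0,[-31.3,7.5,1.9],[0.0056,0.003,0.063]],
  [0,[-30.7,9.4,1.7],[0.0056,0.003,0.063]],
  [0,[-30,11.4,1.6],[0.0056,0.003,0.063]],
  [0,[-29.3,13.3,1.4],[0.0056,0.003,0.063]],
  [0,[-28.4,15,1.2],[0.0056,0.003,0.063]],
])

```text
time_s: 2.85
ee_pos: [506.8, -10.5, 184.0]
ee_rot: [-173.3, 0.9, 89.1]
force: [0.4, 0.4, -0.5]
gripper_width: 91.2
gripper_force: 0.0
```

```bash
python3 -c "
from h import *
p,r=target(.12,1.445,70);err(p,r)
f=grab('wrist'); save(f,'w1')
for t in ('wing_grip',):
  for o in outline_of(f,t):
    ys,xs=np.nonzero(o['pixels']); P,zz=pts(f,np.c_[xs,ys]); k=(zz>0)&(P[:,2]>118)&(P[:,2]<135)
    print(o['confidence'],o['at'],k.sum(),P[k].mean(0) if k.any() else '', cv2.minAreaRect(P[k][:,:2].astype(np.float32)) if k.any() else '')
p,r=target(.12,1.445,12);print('expected top',p)
"
```

```text
t 2.85 p [506.8 -10.5 184. ] rot [-173.3    0.9   89.1] dp tool [-0.2 -2.5  0.9] drot [0.002 0.002 0.004] F [ 0.4  0.4 -0.5] [-0.04 -0.02  0.05] w 91.20943969488938 0.0
0.7 [271.5, 225.4] 758 [496.57947214  -9.35059175 125.47847723] ((496.2660827636719, -10.58607292175293), (37.112083435058594, 10.929306030273438), 88.13971710205078)
expected top [497.22746685 -11.32934796 125.73390226]
```

View pics/w1.png

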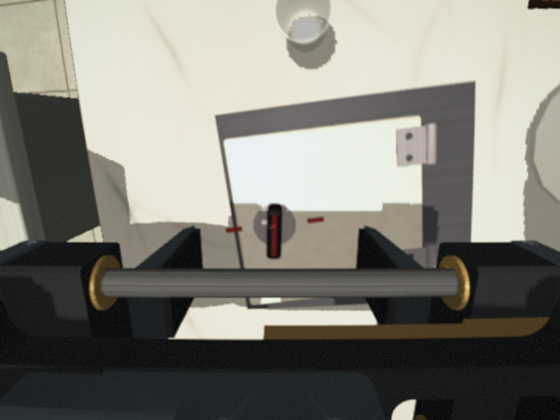

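The wrist view shows the black wing at (273,230) between the fingers, with the red marks at (234,230) and (315,219). The measured wing is at (496.3,-10.6) and 88.1°, close to what I expected, so I'm descending and closing.

Emit:
servo_tool([
  [0,[0,-0.3,6],[0,0,0]],
  [0,[0,-0.3,6],[0,0,0]],
  [0,[0,-0.3,6],[0,0,0]],
  [0,[0,-0.3,6],[0,0,0]],
  [0,[0,-0.3,6],[0,0,0]],
  [0,[0,-0.3,6],[0,0,0]],
  [0,[0,-0.4,6],[0,0,0]],
  [0,[0,-0.4,6],[0,0,0]],
  [0,[0,-0.4,6],[0,0,0]],
  [0,[0,-0.3,6],[0,0,0]],
])

```text
time_s: 3.95
ee_pos: [495.6, -10.1, 124.3]
ee_rot: [-173.3, 0.9, 89.2]
force: [0.2, -0.1, -0.0]
gripper_width: 91.1
gripper_force: 0.0
```

Emit:
servo_tool([
  [120,[0,0,0],[0,0,0.005]],
  [255,[0,0,0],[0,0,0]],
  [255,[0,0,0],[0,0,0]],
  [255,[0,0,0],[0,0,0]],
  [255,[0,0,0],[0,0,0]],
  [255,[0,0,0],[0,0,0]],
  [255,[0,0,0],[0,0,0]],
  [255,[0,0,0],[0,0,0]],
  [255,[0,0,0],[0,0,0]],
  [255,[0,0,0],[0,0,0]],
], squeeze=25)

```text
time_s: 4.95
ee_pos: [495.7, -10.0, 124.7]
ee_rot: [-173.3, 1.0, 88.9]
force: [-0.0, 0.4, -0.2]
gripper_width: 14.4
gripper_force: 0.0
```

```bash
python3 -c "
from h import *
p,r=target(.12,1.435,10);err(p,r)"
```

```text
t 4.95 p [495.7 -10.  124.7] rot [-173.3    1.    88.9] dp tool [-1.3  1.4  0.9] drot [0.002 0.002 0.012] F [-0.   0.4 -0.2] [-0.13  0.    0.03] w 14.379756539383415 0.0
```

Emit:
servo_tool([
  [255,[-1,0,1],[0,0,0.005]],
  [255,[0,0,0],[0,0,0]],
  [255,[0,0,0],[0,0,0]],
  [255,[0,0,0],[0,0,0]],
  [255,[0,0,0],[0,0,0]],
  [255,[0,0,0],[0,0,0]],
  [255,[0,0,0],[0,0,0]],
  [255,[0,0,0],[0,0,0]],
  [255,[0,0,0],[0,0,0]],
  [255,[0,0,0],[0,0,0]],
])

```text
time_s: 5.95
ee_pos: [495.4, -10.4, 123.9]
ee_rot: [-173.3, 0.9, 88.6]
force: [-2.0, 4.6, 4.4]
gripper_width: 10.8
gripper_force: 25.0
```

```bash
python3 -c "
from h import *
p,r=target(.12,1.435,10);err(p,r)"
```

```text
t 5.95 p [495.4 -10.4 123.9] rot [-173.3    0.9   88.6] dp tool [-0.9  1.6  0. ] drot [0.001 0.001 0.007] F [-2.   4.6  4.4] [ 0.82  0.31 -0.15] w 10.754939981494609 25.002164840698242
```

Gripped at 10.8 mm. Now I'll turn clockwise, which is positive about tool z.

Emit:
servo_tool([
  [255,[0,0,0],[0,0,0.08]],
  [255,[0,0,0],[0,0,0.08]],
  [255,[0,0,0],[0,0,0.08]],
  [255,[0,0,0],[0,0,0.08]],
  [255,[0,0,0],[0,0,0.08]],
  [255,[0,0,0],[0,0,0.08]],
  [255,[0,0,0],[0,0,0.08]],
  [255,[0,0,0],[0,0,0.08]],
  [255,[0,0,0],[0,0,0.08]],
  [255,[0,0,0],[0,0,0]],
])

```text
time_s: 6.95
ee_pos: [496.5, -10.8, 124.0]
ee_rot: [-175.7, 5.1, 47.5]
force: [0.6, 3.3, 3.0]
gripper_width: 10.7
gripper_force: 25.0
```

```bash
python3 -c "
from h import *
p,r=target(.12,0,10);err(p,r)"
```

```text
t 6.95 p [496.5 -10.8 124. ] rot [-175.7    5.1   47.5] dp tool [-0.   0.8  0.2] drot [ 0.003 -0.002  0.722] F [0.6 3.3 3. ] [ 0.67 -0.15 -0.1 ] w 10.655887060835505 25.001005232334137
```

Emit:
servo_tool([
  [255,[0,0,0],[0,0,0.09]],
  [255,[0,0,0],[0,0,0.09]],
  [255,[0,0,0],[0,0,0.09]],
  [255,[0,0,0],[0,0,0.09]],
  [255,[0,0,0],[0,0,0.09]],
  [255,[0,0,0],[0,0,0.09]],
  [255,[0,0,0],[0,0,0.09]],
  [255,[0,0,0],[0,0,0.09]],
  [255,[0,0,0],[0,0,0]],
  [255,[0,0,0],[0,0,0]],
])

```text
time_s: 7.95
ee_pos: [496.9, -11.8, 124.0]
ee_rot: [179.8, 6.6, 6.3]
force: [4.0, -0.9, 2.6]
gripper_width: 10.6
gripper_force: 25.0
```

```bash
python3 -c "
from h import *
p,r=target(.12,0,10);err(p,r)
f=grab('wrist'); save(f,'w2')
p,r=target(0,0,10);err(p,r); plan(p,r,10)"
```

```text
t 7.95 p [496.9 -11.8 124. ] rot [179.8   6.6   6.3] dp tool [ 0.1 -0.4  0.2] drot [ 0.004 -0.004  0.005] F [ 4.  -0.9  2.6] [-0.14 -0.51  0.03] w 10.590744576449966 25.00016212463379
t 8.0 p [496.9 -11.8 124. ] rot [179.8   6.6   6.2] dp tool [-2.6 -0.5 15.4] drot [0.004 0.116 0.005] F [ 3.9 -0.5  2. ] [-0.17 -0.63  0.04] w 11.164116483933402 25.00006914138794
[-0.3, -0.0, 1.5] [0.0004, 0.0116, 0.0005]
[-0.3, -0.0, 1.5] [0.0004, 0.0116, 0.0005]
[-0.3, -0.0, 1.5] [0.0004, 0.0116, 0.0005]
[-0.3, -0.0, 1.5] [0.0004, 0.0116, 0.0005]
[-0.3, -0.0, 1.5] [0.0004, 0.0116, 0.0005]
[-0.3, -0.0, 1.5] [0.0004, 0.0116, 0.0005]
[-0.4, -0.0, 1.5] [0.0004, 0.0116, 0.0005]
[-0.4, -0.0, 1.5] [0.0004, 0.0116, 0.0005]
[-0.4, -0.0, 1.5] [0.0004, 0.0116, 0.0005]
[-0.4, -0.0, 1.5] [0.0004, 0.0116, 0.0005]
```

View pics/w2.png

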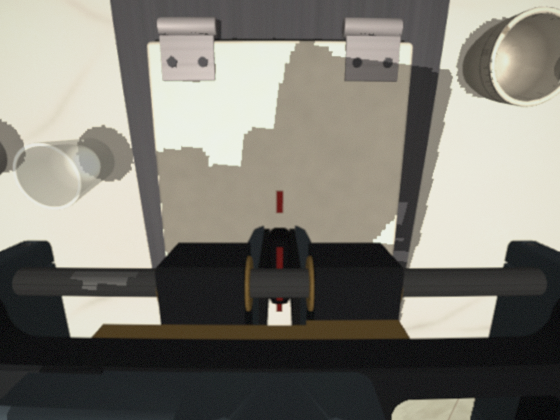

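The wing is held, and its red line at (280,260) lines up with the marks at (280,201) and (280,307). The cup and glass are clear. Now I'll push down along the hinge arc.

Emit:
servo_tool([
  [255,[-0.3,0,1.5],[0,0.0116,0]],
  [255,[-0.3,0,1.5],[0,0.0116,0]],
  [255,[-0.3,0,1.5],[0,0.0116,0]],
  [255,[-0.3,0,1.5],[0,0.0116,0]],
  [255,[-0.3,0,1.5],[0,0.0116,0]],
  [255,[-0.3,0,1.5],[0,0.0116,0]],
  [255,[-0.3,0,1.5],[0,0.0116,0]],
  [255,[-0.3,0,1.5],[0,0.0116,0]],
  [255,[-0.3,0,1.5],[0,0.0116,0]],
  [255,[0,0,1.5],[0,0.0116,0]],
], squeeze=35)

```text
time_s: 9.0
ee_pos: [492.6, -12.2, 109.8]
ee_rot: [179.8, -0.0, 6.2]
force: [2.7, -3.8, 8.7]
gripper_width: 11.0
gripper_force: 35.0
```

```bash
python3 -c "
from h import *
p,r=target(0,0,10);err(p,r)"
```

```text
t 9.0 p [492.6 -12.2 109.8] rot [179.8  -0.    6.2] dp tool [ 0.  -0.4  0.8] drot [ 0.004 -0.     0.004] F [ 2.7 -3.8  8.7] [-0.6  -0.28  0.09] w 10.977970546024357 35.002976059913635
```

Emit:
servo_tool([
  [255,[0,0,0.5],[0,0,0]],
  [255,[0,0,0.5],[0,0,0]],
  [255,[0,0,0.5],[0,0,0]],
  [255,[0,0,0.5],[0,0,0]],
  [255,[0,0,0.5],[0,0,0]],
  [255,[0,0,0],[0,0,0]],
  [255,[0,0,0],[0,0,0]],
  [255,[0,0,0],[0,0,0]],
  [255,[0,0,0],[0,0,0]],
  [255,[0,0,0],[0,0,0]],
])

```text
time_s: 10.0
ee_pos: [492.6, -12.2, 109.4]
ee_rot: [179.8, -0.0, 6.2]
force: [-1.9, -3.8, 21.0]
gripper_width: 11.0
gripper_force: 35.0
```

```bash
python3 -c "
from h import *
p,r=target(0,0,10);err(p,r)"
```

```text
t 10.0 p [492.6 -12.2 109.4] rot [179.8  -0.    6.2] dp tool [-0.1 -0.4  0.4] drot [ 0.004 -0.001  0.004] F [-1.9 -3.8 21. ] [-0.55  0.45  0.03] w 11.0220217228068 35.008365511894226
```

The force jumped to 21 N with almost no further travel, at the flush height (109.4 mm against 109.0 mm predicted). A tongue stuck on the deck would have stopped it at about 116 mm, so the cover is flush. I'm handing it in.

```bash
python3 -c "
from h import *
print(ticket.job_done())"
```

```text
the job is handed in; nothing more can be done
None
```

I turned the fastener in line with the red marks, pressed the cover flush and handed the job in at about 10 s with the arm still pushing down at about 21 N; the cup, shot glass and jigger were left alone, and no verdict was shown.

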